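# Find the plunger cutter with the tired spring and flag it

## Robot

A 6-joint arm with a two-finger parallel gripper is mounted at the origin on the work surface. World frame = base frame: x ahead of the robot, y to its left, z up, the work surface at z = 0. Lengths are in mm, angles in rad, forces in N, time in s.
With the tool pointing down it reaches from about 425 to 950 mm from the base axis. Payload 14.7 kg.
Tool frame: the origin (TCP) lies between the finger pads; the fingertips stand 25 mm ahead of it and the grasp point (between the pads) lies 6 mm ahead of it; z points along the fingers, y is the line along which they close (so a half turn about z gives the same grasp; the last joint's range is limited). The gripper opens to 85 mm and grips with 20 to 120 N. Pads are 22 mm wide; open, the fingers measure 114 mm over their backs; the gripper's body (76 mm by 85 mm) begins 54 mm behind the grasp point. The pads swing forward as they close: fully open they stand 13 mm farther back than shut.
Start: joints at [1.175, 0.48, 1.596, -0, 1.065, -0.047], TCP at [222.127, 610.862, 256.297] pointing down, gripper open.
Joint ranges: [-2.75, 2.75], [-0.82, 2.05], [0.23, 2.67], [-1.56, 4.7], [0.09, 2.69], [-2.92, 2.92]. Speed limits (rad/s): [1.89, 1.89, 2.39, 3.01, 3.01, 3.01].

## Interface

Orientations are given as a unit quaternion [w, x, y, z].
In Python, from plant import * gives the robot as it stands. The module is installed in compiled form; this text tells all that it offers.
- The arm moves only by the shell command python3 -m crank 'ROWS'. ROWS is JSON, a list of rows, each an object with "grip": the closure, from -1 (fully open) to 1 (shut), so that 0 is half open; "linear": the shift along the tool's x, y, z in cm, a list of three; "twist": the turn about the tool's z in rad. In form: [{"grip": grip, "linear": [tx, ty, tz], "twist": twist}, ...]. A call has 1 to 8 rows; each row shifts and turns the commanded pose from where the row before left it, along the tool's axes as they then stand; what a row does not reach is not made up. A row lasts 1/8 s, in which the tool goes at most 62.5 mm and 10.7 degrees, less where a joint would pass 70% of its speed; a pose out of reach is approached as far as the arm can. A call with a gripper value outside its range is refused whole. The fingers move at their own pace and stop on an object; the grip force is fixed at half the most. Time passes only in rows, so rows that do not move let the fingers close. It gives the time, the measured TCP pose, the force, the opening and the grip force at its end, in the units of the state.
- get_state(): the state, without advancing time (a new reading comes with each control period).
- capture(name): name is "scene" or "top"; returns the picture (384x512x3 uint8, red, green, blue); there is no depth.
- camera_params(name): a dict with "fx", "fy", "cx", "cy" (pixels), "rvec" (rotation vector, rad) and "tvec" (3), from world to camera coordinates, as OpenCV has them. Camera axes: x right, y down, z forward; pixel columns grow to the right and rows downward; lengths in mm; the calibration is good to about 2 mm. A picture is of the moment at which its call begins. camera_params takes no time and is no camera call.
- hand_in(): hands the job in; it is judged then, once.
Trained networks look in the newest picture that a camera, given by its name, has taken for a name from the list of things; names that differ only in an ending like _2 or _b are one class to them, and where a whole thing is asked for, a point or a joint stands for the part that bears it (a point fixed in the world has none). Each returns a list of dicts, best first, with "confidence" (0 to 1); they miss things now and then, are a little off and sometimes report something else, mostly with a low value. They report only what shows in the picture. A call takes as long as a camera call.
- trace(name, camera): "pixels" (384x512 bool, what is visible of it) and "bbox" ([left, top, width, height] in pixels, round what is visible of it).
- mark_of(name, camera): "xy" ([column, row] in pixels: a listed point, or the origin of a listed thing).
The state is a dict: "clock": time; "joint_pos": joint angles; "dq": joint speeds; "effort": joint torques, N m; "position": TCP position; "tool_rot": TCP orientation; "wrist_force": force on the tool from outside, world axes, zero at the start; "ft_torque": the same for the moment, N m; "grip_width": finger opening in mm; "gripper_force": force on a finger pad.
Only numpy, scipy, OpenCV 4.12 (cv2) and the standard library are available. Lean on these libraries where they do the work, as an engineer would, in place of code of your own. Each camera call takes 0.05 s, during which the arm holds its last target. There are 200 camera calls.

## Task

One of the three fondant plunger cutters in the rack has a tired spring: with your fingertips, press each pink knob at least half way down and let it come up again, one after another along the row starting at the rack's blue end, and feel which is the softest. Then push the red tag in front of the softest one down flat, so that it gets a new spring, and leave the other two tags standing. Only press and push: the cutters stay in their pockets, and the things around them are not knocked over or pushed aside.

Things in the scene. Friction and masses are not known exactly. Their poses are not given: they have to be found in the camera images.
- rack: birch block holding the cutters, fixed, 150 mm (x) by 328 mm (y). Origin: centre of its underside, on the table; x points from the tags to the cutters (roughly away from the robot), y along the row to the blue end cheek. Deck 34 mm above the table, end cheeks (+y blue, -y wood) 46 mm. Three pockets 46 mm wide, 26 mm deep, at rack x +30 mm, y +95, 0, -95 mm.
- slot_1 (a point): centre of the floor (8 mm above the table) of the pocket next to the blue cheek
- slot_2 (a point): the same for the middle pocket
- slot_3 (a point): the same for the pocket at the wooden end
- cutter_a: one of three look-alike fondant plunger cutters, loose, 71 mm tall, in one of the three pockets (which one varies). Origin: centre of its underside, on the pocket floor; z up. White head 42 mm across sunk in the pocket, white handle 25 mm across up to 44 mm, then a bare steel spring, then a pink knob.
- plunger_a (a joint): how far the knob of cutter_a is pressed: 0 up, 0.014 m fully down. A spring returns it; it pushes back a little from the start and harder the deeper it goes. Fully down takes between 3 and 13 N. At any depth the soft spring pushes back with less than half the force of either of the others.
- knob_a (a point): centre of the flat top of the pink knob of cutter_a, which is 30 mm across and 14 mm thick; about 79 mm above the table when up. It moves with the knob.
- cutter_b: one of three look-alike fondant plunger cutters, loose, 71 mm tall, in one of the three pockets (which one varies). Origin: centre of its underside, on the pocket floor; z up. White head 42 mm across sunk in the pocket, white handle 25 mm across up to 44 mm, then a bare steel spring, then a pink knob.
- plunger_b (a joint): how far the knob of cutter_b is pressed: 0 up, 0.014 m fully down. A spring returns it; it pushes back a little from the start and harder the deeper it goes. Fully down takes between 3 and 13 N. At any depth the soft spring pushes back with less than half the force of either of the others.
- knob_b (a point): centre of the flat top of the pink knob of cutter_b, which is 30 mm across and 14 mm thick; about 79 mm above the table when up. It moves with the knob.
- cutter_c: one of three look-alike fondant plunger cutters, loose, 71 mm tall, in one of the three pockets (which one varies). Origin: centre of its underside, on the pocket floor; z up. White head 42 mm across sunk in the pocket, white handle 25 mm across up to 44 mm, then a bare steel spring, then a pink knob.
- plunger_c (a joint): how far the knob of cutter_c is pressed: 0 up, 0.014 m fully down. A spring returns it; it pushes back a little from the start and harder the deeper it goes. Fully down takes between 3 and 13 N. At any depth the soft spring pushes back with less than half the force of either of the others.
- knob_c (a point): centre of the flat top of the pink knob of cutter_c, which is 30 mm across and 14 mm thick; about 79 mm above the table when up. It moves with the knob.
- flap_1 (a joint): red flip tag in front of slot_1, 36 mm wide, 46 mm long, hinged along rack y at rack x -26 mm, 38 mm up. 0: sloping up towards the robot (rack -x), 37 degrees above the deck; 0.65 rad: flat, its top 40 to 42 mm above the table. Starts at 0 to 0.12. A stiff hinge keeps it where left; about 1 N moves it. Pressed straight down 20 mm out from the hinge line it folds flat.
- flap_2 (a joint): red flip tag in front of slot_2, 36 mm wide, 46 mm long, hinged along rack y at rack x -26 mm, 38 mm up. 0: sloping up towards the robot (rack -x), 37 degrees above the deck; 0.65 rad: flat, its top 40 to 42 mm above the table. Starts at 0 to 0.12. A stiff hinge keeps it where left; about 1 N moves it. Pressed straight down 20 mm out from the hinge line it folds flat.
- flap_3 (a joint): red flip tag in front of slot_3, 36 mm wide, 46 mm long, hinged along rack y at rack x -26 mm, 38 mm up. 0: sloping up towards the robot (rack -x), 37 degrees above the deck; 0.65 rad: flat, its top 40 to 42 mm above the table. Starts at 0 to 0.12. A stiff hinge keeps it where left; about 1 N moves it. Pressed straight down 20 mm out from the hinge line it folds flat.
- nozzle_a: steel piping nozzle, a cone 20 mm across and 32 mm tall, standing loose on the deck between slot_1 and slot_2; origin under its centre. Leave alone.
- nozzle_b: the same between slot_2 and slot_3. Leave alone.
- cup_a: paper cup 72 mm across, 82 mm tall, on the table beyond the blue end of the rack; origin under its centre. Leave alone.
- cup_b: paper cup like it, beyond the wooden end. Leave alone.
- colour_jar: small colour jar 38 mm across, 45 mm tall, behind the rack; origin under its centre. Leave alone.
- sprinkle_jar: glass jar 52 mm across, 85 mm tall, behind the rack; origin under its centre. Leave alone.
- palette_knife: palette knife 290 mm long lying on the table to the robot's right; origin near the front of its handle. Leave alone.
- smoother: white fondant smoother 150 x 80 mm with a bridge handle, 42 mm tall, on the table to the robot's left; origin under its centre. Leave alone.

How it is judged (in metres and radians):
On the way, in this order (a step that is already met when the one before it is completed fails the run):
1. the plunger in the first (blue end) pocket is pressed about half way down or more (((horizontal distance between cutter_a and slot_1 below 0.02 m and value of joint plunger_a above 0.006 m) or (horizontal distance between cutter_b and slot_1 below 0.02 m and value of joint plunger_b above 0.006 m) or (horizontal distance between cutter_c and slot_1 below 0.02 m and value of joint plunger_c above 0.006 m))), for 0.1 s.
2. the plunger in the middle pocket is pressed about half way down or more (((horizontal distance between cutter_a and slot_2 below 0.02 m and value of joint plunger_a above 0.006 m) or (horizontal distance between cutter_b and slot_2 below 0.02 m and value of joint plunger_b above 0.006 m) or (horizontal distance between cutter_c and slot_2 below 0.02 m and value of joint plunger_c above 0.006 m))), for 0.1 s.
3. the plunger in the last (wooden end) pocket is pressed about half way down or more (((horizontal distance between cutter_a and slot_3 below 0.02 m and value of joint plunger_a above 0.006 m) or (horizontal distance between cutter_b and slot_3 below 0.02 m and value of joint plunger_b above 0.006 m) or (horizontal distance between cutter_c and slot_3 below 0.02 m and value of joint plunger_c above 0.006 m))), for 0.1 s.
4. the tag of the softest plunger is pushed down flat, the other two tags standing (((horizontal distance between cutter_a and slot_1 below 0.02 m and z of knob_a in the frame of cutter_a below 0.07075 m and value of joint flap_1 above 0.58 rad and value of joint each of flap_2, flap_3 below 0.25 rad) or (horizontal distance between cutter_a and slot_2 below 0.02 m and z of knob_a in the frame of cutter_a below 0.07075 m and value of joint flap_2 above 0.58 rad and value of joint each of flap_1, flap_3 below 0.25 rad) or (horizontal distance between cutter_a and slot_3 below 0.02 m and z of knob_a in the frame of cutter_a below 0.07075 m and value of joint flap_3 above 0.58 rad and value of joint each of flap_1, flap_2 below 0.25 rad) or (horizontal distance between cutter_b and slot_1 below 0.02 m and z of knob_b in the frame of cutter_b below 0.07075 m and value of joint flap_1 above 0.58 rad and value of joint each of flap_2, flap_3 below 0.25 rad) or (horizontal distance between cutter_b and slot_2 below 0.02 m and z of knob_b in the frame of cutter_b below 0.07075 m and value of joint flap_2 above 0.58 rad and value of joint each of flap_1, flap_3 below 0.25 rad) or (horizontal distance between cutter_b and slot_3 below 0.02 m and z of knob_b in the frame of cutter_b below 0.07075 m and value of joint flap_3 above 0.58 rad and value of joint each of flap_1, flap_2 below 0.25 rad) or (horizontal distance between cutter_c and slot_1 below 0.02 m and z of knob_c in the frame of cutter_c below 0.07075 m and value of joint flap_1 above 0.58 rad and value of joint each of flap_2, flap_3 below 0.25 rad) or (horizontal distance between cutter_c and slot_2 below 0.02 m and z of knob_c in the frame of cutter_c below 0.07075 m and value of joint flap_2 above 0.58 rad and value of joint each of flap_1, flap_3 below 0.25 rad) or (horizontal distance between cutter_c and slot_3 below 0.02 m and z of knob_c in the frame of cutter_c below 0.07075 m and value of joint flap_3 above 0.58 rad and value of joint each of flap_1, flap_2 below 0.25 rad))), for 0.2 s.
At the end, for the whole second after the job is handed in: The tag before the softest cutter (its spring has set by 0.5 mm) lies flat (over 0.58 of 0.65 rad), the other two stand (under 0.25 rad); all plungers are up (within 3 mm), every cutter stands upright in its pocket (within 4 mm of its floor), and nothing around has moved 30 mm (((horizontal distance between cutter_a and slot_1 below 0.02 m and z of knob_a in the frame of cutter_a below 0.07075 m and value of joint flap_1 above 0.58 rad and value of joint each of flap_2, flap_3 below 0.25 rad) or (horizontal distance between cutter_a and slot_2 below 0.02 m and z of knob_a in the frame of cutter_a below 0.07075 m and value of joint flap_2 above 0.58 rad and value of joint each of flap_1, flap_3 below 0.25 rad) or (horizontal distance between cutter_a and slot_3 below 0.02 m and z of knob_a in the frame of cutter_a below 0.07075 m and value of joint flap_3 above 0.58 rad and value of joint each of flap_1, flap_2 below 0.25 rad) or (horizontal distance between cutter_b and slot_1 below 0.02 m and z of knob_b in the frame of cutter_b below 0.07075 m and value of joint flap_1 above 0.58 rad and value of joint each of flap_2, flap_3 below 0.25 rad) or (horizontal distance between cutter_b and slot_2 below 0.02 m and z of knob_b in the frame of cutter_b below 0.07075 m and value of joint flap_2 above 0.58 rad and value of joint each of flap_1, flap_3 below 0.25 rad) or (horizontal distance between cutter_b and slot_3 below 0.02 m and z of knob_b in the frame of cutter_b below 0.07075 m and value of joint flap_3 above 0.58 rad and value of joint each of flap_1, flap_2 below 0.25 rad) or (horizontal distance between cutter_c and slot_1 below 0.02 m and z of knob_c in the frame of cutter_c below 0.07075 m and value of joint flap_1 above 0.58 rad and value of joint each of flap_2, flap_3 below 0.25 rad) or (horizontal distance between cutter_c and slot_2 below 0.02 m and z of knob_c in the frame of cutter_c below 0.07075 m and value of joint flap_2 above 0.58 rad and value of joint each of flap_1, flap_3 below 0.25 rad) or (horizontal distance between cutter_c and slot_3 below 0.02 m and z of knob_c in the frame of cutter_c below 0.07075 m and value of joint flap_3 above 0.58 rad and value of joint each of flap_1, flap_2 below 0.25 rad)) and value of joint each of plunger_a, plunger_b, plunger_c below 0.003 m and ((horizontal distance between cutter_a and slot_1 below 0.02 m and z of cutter_a in the frame of slot_1 below 0.004 m) or (horizontal distance between cutter_a and slot_2 below 0.02 m and z of cutter_a in the frame of slot_2 below 0.004 m) or (horizontal distance between cutter_a and slot_3 below 0.02 m and z of cutter_a in the frame of slot_3 below 0.004 m)) and ((horizontal distance between cutter_b and slot_1 below 0.02 m and z of cutter_b in the frame of slot_1 below 0.004 m) or (horizontal distance between cutter_b and slot_2 below 0.02 m and z of cutter_b in the frame of slot_2 below 0.004 m) or (horizontal distance between cutter_b and slot_3 below 0.02 m and z of cutter_b in the frame of slot_3 below 0.004 m)) and ((horizontal distance between cutter_c and slot_1 below 0.02 m and z of cutter_c in the frame of slot_1 below 0.004 m) or (horizontal distance between cutter_c and slot_2 below 0.02 m and z of cutter_c in the frame of slot_2 below 0.004 m) or (horizontal distance between cutter_c and slot_3 below 0.02 m and z of cutter_c in the frame of slot_3 below 0.004 m)) and angle between each of cutter_a, cutter_b, cutter_c's own z axis and vertical below 0.15 rad and distance of each of nozzle_a, nozzle_b, cup_a, cup_b, colour_jar, sprinkle_jar, palette_knife, smoother from where it was at the start of the episode below 0.03 m); the robot touches nothing.
It fails at once if a cutter is lifted by more than 10 mm (z of any of cutter_a, cutter_b, cutter_c in the frame of rack above 0.018 m).
It fails at once if the tag of a good cutter is pushed down (beyond 0.35 rad) ((horizontal distance between cutter_a and slot_1 below 0.02 m and z of knob_a in the frame of cutter_a above 0.07075 m and value of joint flap_1 above 0.35 rad) or (horizontal distance between cutter_a and slot_2 below 0.02 m and z of knob_a in the frame of cutter_a above 0.07075 m and value of joint flap_2 above 0.35 rad) or (horizontal distance between cutter_a and slot_3 below 0.02 m and z of knob_a in the frame of cutter_a above 0.07075 m and value of joint flap_3 above 0.35 rad) or (horizontal distance between cutter_b and slot_1 below 0.02 m and z of knob_b in the frame of cutter_b above 0.07075 m and value of joint flap_1 above 0.35 rad) or (horizontal distance between cutter_b and slot_2 below 0.02 m and z of knob_b in the frame of cutter_b above 0.07075 m and value of joint flap_2 above 0.35 rad) or (horizontal distance between cutter_b and slot_3 below 0.02 m and z of knob_b in the frame of cutter_b above 0.07075 m and value of joint flap_3 above 0.35 rad) or (horizontal distance between cutter_c and slot_1 below 0.02 m and z of knob_c in the frame of cutter_c above 0.07075 m and value of joint flap_1 above 0.35 rad) or (horizontal distance between cutter_c and slot_2 below 0.02 m and z of knob_c in the frame of cutter_c above 0.07075 m and value of joint flap_2 above 0.35 rad) or (horizontal distance between cutter_c and slot_3 below 0.02 m and z of knob_c in the frame of cutter_c above 0.07075 m and value of joint flap_3 above 0.35 rad)).
It fails at once if a nozzle, cup, jar or tool is moved by more than 30 mm (distance of any of nozzle_a, nozzle_b, cup_a, cup_b, colour_jar, sprinkle_jar, palette_knife, smoother from where it was at the start of the episode above 0.03 m).
It fails at once if a nozzle, cup or jar is tipped over (angle between any of nozzle_a, nozzle_b, cup_a, cup_b, colour_jar, sprinkle_jar's own z axis and vertical above 0.5 rad).
It also fails if it takes over 51 s, if anything falls off the work surface, if the arm or the gripper's body presses on something with over 40 N, if the wrist force passes 120 N, or if a joint passes its speed limit or range.

## Working session

There is one attempt and no reset: what is moved stays moved. The work goes in short steps, Python scripts to look and compute and a shell command to move; the robot and the scene stay as the last step left them, time stands still between calls to the robot, and variables do not carry over. Pictures are saved under pics/ and viewed, at most 10 in all, crops included, and the job is handed in when it is done.

```bash
mkdir -p pics; cat > h.py <<'E'
from plant import *
import numpy as np, cv2
from scipy.spatial.transform import Rotation as R
def cam(n):
    p=camera_params(n); K=np.array([[p['fx'],0,p['cx']],[0,p['fy'],p['cy']],[0,0,1]],float)
    return K,R.from_rotvec(np.array(p['rvec']).ravel()).as_matrix(),np.array(p['tvec'],float).ravel()
def ray(n,uv,z):
    K,r,t=cam(n); c=-r.T@t; d=r.T@np.linalg.inv(K)@np.array([uv[0],uv[1],1.]); return c+d*(z-c[2])/d[2]
def proj(n,X):
    K,r,t=cam(n); q=(K@(r@np.atleast_2d(X).T+t[:,None])); return (q[:2]/q[2]).T
E
python3 - <<'E'
from h import *
for n in('top','scene'):
    im=capture(n); cv2.imwrite(f'pics/{n}0.png',im[:,:,::-1])
    K,r,t=cam(n); print(n,-r.T@t)
    for k,z in(('knob_a',79),('nozzle_a',34),('flap_1',45),('cup_a',0),('rack',0),('slot_1',8)):
        for m in mark_of(k,n)[:5]: print(n,k,np.round(m['xy'],1),round(m['confidence'],2),np.round(ray(n,m['xy'],z)[:2],1))
s=get_state();print({k:np.round(v,3) for k,v in s.items()})
E
```

```text
top [ 388.38363321   75.70383117 1196.3002909 ]
top knob_a [242.3 143.4] 0.59 [624.2 154.3]
top knob_a [303.4 145.5] 0.53 [616.6 -29.3]
top knob_a [270.9 143.4] 0.42 [623.6  68.1]
top knob_a [254.5 146.6] 0.21 [614.2 117.5]
top nozzle_a [257. 145.] 0.5 [628.3 111.4]
top nozzle_a [286.2 147.2] 0.37 [620.7  20.1]Traceback (most recent call last):
  File "<stdin>", line 6, in <module>
ValueError: it knows: colour_jar, cup, cutter, knob, nozzle, palette_knife, rack, slot, smoother, sprinkle_jar
```

View pics/top0.png

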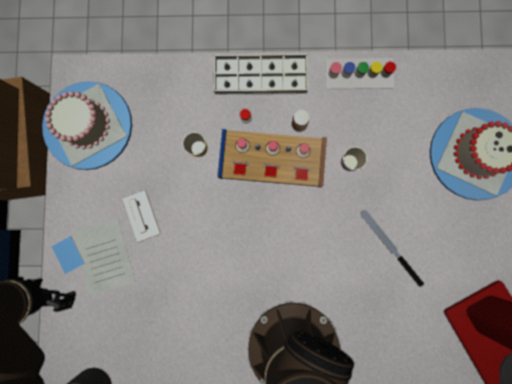

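The top picture shows the rack at about (272,158) with the blue cheek on the left. The knobs are near (242,143), (273,147) and (303,150), and the tags near (240,169), (271,171) and (301,174). Some of the network marks are slightly off, so I'll use masks and colour in both views.

```bash
python3 - <<'E'
from h import *
for n in('top','scene'):
    im=capture(n); cv2.imwrite(f'pics/{n}1.png',im[:,:,::-1])
    K,r,t=cam(n); print(n,-r.T@t)
    for k,z in(('knob_a',79),('nozzle_a',34),('slot_1',8),('rack',0)):
        for m in mark_of(k,n)[:4]: print(n,k,np.round(m['xy'],1),round(m['confidence'],2),np.round(ray(n,m['xy'],z)[:2],1))
    for m in trace('knob_a',n)[:4]:
        v,u=np.nonzero(m['pixels']); print('tr knob',m['bbox'],len(u),u.mean().round(1),v.mean().round(1),round(m['confidence'],2),ray(n,(u.mean(),v.mean()),74)[:2].round(1))
    m=trace('rack',n)[0]; v,u=np.nonzero(m['pixels']); box=cv2.minAreaRect(np.c_[u,v].astype(np.float32)); print('rack',box,m['confidence'])
    if n=='top':
        for c in cv2.boxPoints(box): print(ray(n,c,40)[:2].round(1))
    hsv=cv2.cvtColor(im,cv2.COLOR_RGB2HSV)
    red=(((hsv[...,0]<6)|(hsv[...,0]>174))&(hsv[...,1]>150)&(hsv[...,2]>80)).astype(np.uint8)
    _,_,st,ce=cv2.connectedComponentsWithStats(red)
    for s_,c in zip(st[1:],ce[1:]):
        if s_[4]>25: print('red',s_,c.round(1),ray(n,c,52)[:2].round(1))
s=get_state();print({k:np.round(v,3).tolist() for k,v in s.items()})
E
```

```text
top [ 388.38363321   75.70383117 1196.3002909 ]
top knob_a [244.3 145.2] 0.66 [618.7 148.3]
top knob_a [303.8 148.2] 0.49 [608.4 -30.4]
top knob_a [271.3 143.7] 0.46 [622.7  66.9]
top nozzle_a [254.5 143.6] 0.54 [632.8 119.2]
top slot_1 [302.6 152. ] 0.88 [610.1 -33.2]
top slot_1 [274.5 150.2] 0.85 [616.5  56.2]
top slot_1 [242.5 145.4] 0.77 [632.7 158.7]
top rack [274.4 162.3] 0.9 [578.7  56.6]
tr knob [236.6, 139.6, 10.7, 10.8] 70 241.3 142.9 0.63 [626.7 157.6]
tr knob [299.4, 144.1, 14.3, 10.1] 86 304.3 148.3 0.45 [609.  -32.3]
rack ((272.0101318359375, 158.21514892578125), (107.09303283691406, 50.301273345947266), 4.899093151092529) 0.57
[521.9 237. ]
[680.  224.8]
[ 648.5 -107.9]
[492.3 -92.3]
red [384  62  12  11  92] [389.6  67.1] [ 867.2 -301.2]
red [240 109  10  11  81] [244.8 114.1] [722.  148.6]
red [470 123  25  28 137] [477.9 134.9] [ 651.2 -560.9]
red [234 164  12  11 107] [239.5 168.6] [551.5 164.6]
red [493 165  19   8  59] [502.9 169.1] [ 546.3 -629.9]
red [265 166  12  11  99] [270.4 171. ] [543.5  69.6]
red [296 169  11  11  97] [301.5 174.1] [533.5 -25.1]
red [ 44
[... 1048 characters left out ...]
5  36  40 336] [ 23.5 310.4] [ 512.  -538.9]
red [ 20 337   9   8  52] [ 24.1 340.6] [ 584.5 -547.4]
red [ 13 346   9   8  54] [ 16.8 349.4] [ 596.6 -564.3]
red [  0 353  12  12  68] [  6.2 357.5] [ 603.7 -586.9]
red [ 26 367   6   6  26] [ 28.8 369.6] [ 652.  -547.1]
red [ 15 373   7   5  26] [ 18.3 375.1] [ 653.2 -568.2]
{'clock': 0.85, 'joint_pos': [1.175, 0.48, 1.596, -0.0, 1.065, -0.047], 'dq': [-0.001, -0.001, 0.0, 0.001, 0.0, -0.002], 'effort': [-0.004, -95.046, -43.061, -0.0, 0.001, 0.0], 'position': [222.133, 610.848, 256.318], 'tool_rot': [0.0, 0.174, 0.985, -0.0], 'wrist_force': [-0.287, -0.443, -0.135], 'ft_torque': [0.0, 0.035, -0.054], 'gripper_force': 0.0, 'grip_width': 85.48}
```

```bash
sleep 1; ls pics
```

```text
scene1.png
top0.png
top1.png
```

The two views agree. Tags are at about (552,164), (543.5,69.7) and (534.5,-25), giving a rack yaw of about -0.093 rad. The pockets are therefore near (628,157), (619,62.5) and (610,-32). I'll align the tool with the rack, shut the fingers and move toward slot 1 at height.

```bash
python3 -m crank '[{"grip":1,"linear":[0,0,0],"twist":-0.128},{"grip":1,"linear":[0,0,0],"twist":-0.128},{"grip":1,"linear":[-3.2,-3,0],"twist":0},{"grip":1,"linear":[-3.2,-3,0],"twist":0},{"grip":1,"linear":[-3.2,-3,0],"twist":0},{"grip":1,"linear":[-3.2,-3,0],"twist":0},{"grip":1,"linear":[-3.2,-3,0],"twist":0},{"grip":1,"linear":[-3.2,-3,0],"twist":0}]'
cat > go.py <<'E'
from h import *
import sys
S={'1':(627.8,157.1),'2':(619,62.5),'3':(610.2,-32.1)}
k=sys.argv[1]; T=np.array(S[k[-1]])+(np.array([-75.7,7.05]) if k[0]=='t' else 0)
s=get_state(); M=R.from_quat(np.roll(s['tool_rot'],-1)).as_matrix(); p=np.array(s['position'])
print('pos',p.round(1),'delta cm',(M.T@np.r_[T-p[:2],0]/10).round(2),'tipz',round((p+25*M[:,2])[2],1),'axes y,z',M[:,1].round(3),M[:,2].round(3),'F',np.round(s['wrist_force'],2),s['clock'],'w',s['grip_width'])
E
python3 go.py 1
```

```text
clock: 1.85
position: [397.5, 412.7, 256.4]
tool_rot: [0.0, 0.046, 0.999, 0.0]
wrist_force: [0.1, -0.6, -0.8]
grip_width: 0.1
gripper_force: 0.0
pos [397.5 412.7 256.4] delta cm [-25.3  -23.32  -0.  ] tipz 231.4 axes y,z [0.093 0.996 0.   ] [ 0.  0. -1.] F [ 0.05 -0.63 -0.85] 1.85 w 0.1095743350833572
```

```bash
python3 -m crank '[{"grip":1,"linear":[-3.6,-3.3,1],"twist":0},{"grip":1,"linear":[-3.6,-3.3,1],"twist":0},{"grip":1,"linear":[-3.6,-3.3,1],"twist":0},{"grip":1,"linear":[-3.6,-3.3,1],"twist":0},{"grip":1,"linear":[-3.6,-3.3,2],"twist":0},{"grip":1,"linear":[-3.6,-3.3,2],"twist":0},{"grip":1,"linear":[-3.6,-3.5,2],"twist":0},{"grip":1,"linear":[0,0,2],"twist":0}]'
python3 go.py 1; python3 - <<'E'
from h import *
im=np.hstack([cv2.resize(capture('top')[100:210,180:370],None,fx=2.1,fy=2.1,interpolation=2),cv2.resize(capture('scene')[150:260+0,180:370],None,fx=2.1,fy=2.1,interpolation=2)])
cv2.imwrite('pics/a.png',im[:,:,::-1])
E
```

```text
clock: 2.85
position: [628.3, 155.7, 135.6]
tool_rot: [0.001, 0.048, 0.999, -0.0]
wrist_force: [-1.1, -0.1, -0.5]
grip_width: 0.3
gripper_force: 0.0
pos [628.3 155.7 135.6] delta cm [ 0.06  0.14 -0.  ] tipz 110.6 axes y,z [0.096 0.995 0.   ] [ 0.001 -0.    -1.   ] F [-1.08 -0.14 -0.47] 2.85 w 0.26005004439960117
```

View pics/a.png

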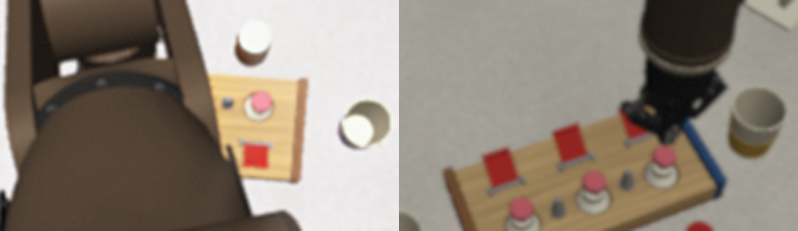

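The crop shows the shut fingertips right above the blue-end knob (right view, near (660,145)). Now I'll press it.

```bash
python3 -m crank '[{"grip":1,"linear":[0.06,0.14,1],"twist":0},{"grip":1,"linear":[0,0,1],"twist":0},{"grip":1,"linear":[0,0,0.7],"twist":0},{"grip":1,"linear":[0,0,0],"twist":0},{"grip":1,"linear":[0,0,0],"twist":0}]'; python3 go.py 1
python3 -m crank '[{"grip":1,"linear":[0,0,0.3],"twist":0},{"grip":1,"linear":[0,0,0.3],"twist":0},{"grip":1,"linear":[0,0,0.3],"twist":0},{"grip":1,"linear":[0,0,0],"twist":0},{"grip":1,"linear":[0,0,0],"twist":0}]'; python3 go.py 1
python3 -m crank '[{"grip":1,"linear":[0,0,0.2],"twist":0},{"grip":1,"linear":[0,0,0.3],"twist":0},{"grip":1,"linear":[0,0,0],"twist":0},{"grip":1,"linear":[0,0,0],"twist":0},{"grip":1,"linear":[0,0,0],"twist":0}]'; python3 go.py 1
```

```text
clock: 3.58
position: [625.6, 160.1, 109.6]
tool_rot: [0.0, 0.046, 0.999, 0.0]
wrist_force: [0.1, -0.2, 0.2]
grip_width: -0.2
gripper_force: 0.0
pos [625.6 160.1 109.6] delta cm [-0.24 -0.28  0.  ] tipz 84.6 axes y,z [0.092 0.996 0.   ] [ 0.  0. -1.] F [ 0.14 -0.21  0.18] 3.575 w -0.21465187724742343
clock: 4.2
position: [625.6, 160.0, 100.5]
tool_rot: [0.0, 0.046, 0.999, 0.0]
wrist_force: [0.4, 0.1, 3.2]
grip_width: 0.4
gripper_force: 1.8
pos [625.6 160.  100.5] delta cm [-0.24 -0.26  0.  ] tipz 75.5 axes y,z [0.093 0.996 0.   ] [ 0.  0. -1.] F [0.39 0.07 3.17] 4.2 w 0.43203906208325443
clock: 4.82
position: [625.6, 160.0, 95.4]
tool_rot: [0.0, 0.046, 0.999, 0.0]
wrist_force: [-0.4, 0.6, 7.3]
grip_width: -0.3
gripper_force: 3.1
pos [625.6 160.   95.4] delta cm [-0.25 -0.26  0.  ] tipz 70.4 axes y,z [0.093 0.996 0.   ] [ 0.  0. -1.] F [-0.35  0.61  7.3 ] 4.825 w -0.31537529175149304
```

```bash
python3 -m crank '[{"grip":1,"linear":[0,0,0.2],"twist":0},{"grip":1,"linear":[0,0,0],"twist":0},{"grip":1,"linear":[0,0,0],"twist":0}]'; python3 go.py 1
python3 -m crank '[{"grip":1,"linear":[0,0,-1.5],"twist":0},{"grip":1,"linear":[0,0,-2.6],"twist":0},{"grip":1,"linear":[-0.1,-3.3,0],"twist":0},{"grip":1,"linear":[-0.1,-3.3,0],"twist":0},{"grip":1,"linear":[-0.05,-3.2,0],"twist":0},{"grip":1,"linear":[0,0,0],"twist":0},{"grip":1,"linear":[0,0,0],"twist":0}]'; python3 go.py 2
```

```text
clock: 5.2
position: [625.7, 160.0, 93.4]
tool_rot: [0.0, 0.046, 0.999, 0.0]
wrist_force: [-0.7, -0.5, 6.8]
grip_width: -0.1
gripper_force: 3.6
pos [625.7 160.   93.4] delta cm [-0.24 -0.27  0.  ] tipz 68.4 axes y,z [0.093 0.996 0.   ] [ 0.  0. -1.] F [-0.75 -0.54  6.78] 5.2 w -0.08974759281053114
clock: 6.08
position: [618.9, 62.3, 134.7]
tool_rot: [0.0, 0.047, 0.999, 0.0]
wrist_force: [0.1, -0.2, 0.3]
grip_width: -0.1
gripper_force: 0.0
pos [618.9  62.3 134.7] delta cm [-0.    0.02  0.  ] tipz 109.7 axes y,z [0.093 0.996 0.   ] [ 0.  0. -1.] F [ 0.12 -0.23  0.34] 6.075 w -0.12807425545324516
```

```bash
python3 -m crank '[{"grip":1,"linear":[0,0,1.3],"twist":0},{"grip":1,"linear":[0,0,1.2],"twist":0},{"grip":1,"linear":[0,0,0.3],"twist":0},{"grip":1,"linear":[0,0,0.3],"twist":0},{"grip":1,"linear":[0,0,0.32],"twist":0},{"grip":1,"linear":[0,0,0],"twist":0},{"grip":1,"linear":[0,0,0],"twist":0}]'; python3 go.py 2
python3 -m crank '[{"grip":1,"linear":[0,0,0.2],"twist":0},{"grip":1,"linear":[0,0,0.3],"twist":0},{"grip":1,"linear":[0,0,0],"twist":0},{"grip":1,"linear":[0,0,0],"twist":0},{"grip":1,"linear":[0,0,0],"twist":0}]'; python3 go.py 2
python3 -m crank '[{"grip":1,"linear":[0,0,0.2],"twist":0},{"grip":1,"linear":[0,0,0],"twist":0},{"grip":1,"linear":[0,0,0],"twist":0}]'; python3 go.py 2
python3 -m crank '[{"grip":1,"linear":[0,0,-1.5],"twist":0},{"grip":1,"linear":[0,0,-2.6],"twist":0},{"grip":1,"linear":[0,-3.2,0],"twist":0},{"grip":1,"linear":[0,-3.2,0],"twist":0},{"grip":1,"linear":[0,-3.1,0],"twist":0},{"grip":1,"linear":[0,0,0],"twist":0},{"grip":1,"linear":[0,0,0],"twist":0}]'; python3 go.py 3
```

```text
clock: 6.95
position: [619.0, 62.2, 100.4]
tool_rot: [0.0, 0.046, 0.999, 0.0]
wrist_force: [-2.2, 0.6, 4.8]
grip_width: -0.4
gripper_force: 2.7
pos [619.   62.2 100.4] delta cm [0.   0.03 0.  ] tipz 75.4 axes y,z [0.093 0.996 0.   ] [ 0.  0. -1.] F [-2.19  0.64  4.8 ] 6.95 w -0.3548618308089547
clock: 7.58
position: [619.0, 62.2, 95.7]
tool_rot: [0.0, 0.046, 0.999, 0.0]
wrist_force: [-3.1, 0.5, 9.6]
grip_width: 0.3
gripper_force: 4.3
pos [619.   62.2  95.7] delta cm [-0.    0.03  0.  ] tipz 70.7 axes y,z [0.093 0.996 0.   ] [ 0.  0. -1.] F [-3.05  0.53  9.6 ] 7.575 w 0.30093438708869497
clock: 7.95
position: [619.0, 62.2, 93.7]
tool_rot: [0.0, 0.046, 0.999, 0.0]
wrist_force: [-3.4, 0.7, 9.6]
grip_width: 0.1
gripper_force: 5.0
pos [619.   62.2  93.7] delta cm [-0.    0.03  0.  ] tipz 68.7 axes y,z [0.093 0.996 0.   ] [ 0.  0. -1.] F [-3.45  0.75  9.63] 7.95 w 0.08421017610437052
clock: 8.82
position: [610.3, -32.3, 134.3]
tool_rot: [0.0, 0.047, 0.999, 0.0]
wrist_force: [0.7, -0.1, 1.2]
grip_width: -0.3
gripper_force: 0.0
pos [610.3 -32.3 134.3] delta cm [ 0.01  0.02 -0.  ] tipz 109.3 axes y,z [0.093 0.996 0.   ] [ 0.  0. -1.] F [ 0.71 -0.12  1.25] 8.825 w -0.2619248097154436
```

```bash
python3 -m crank '[{"grip":1,"linear":[0,0,1.3],"twist":0},{"grip":1,"linear":[0,0,1.2],"twist":0},{"grip":1,"linear":[0,0,0.3],"twist":0},{"grip":1,"linear":[0,0,0.3],"twist":0},{"grip":1,"linear":[0,0,0.28],"twist":0},{"grip":1,"linear":[0,0,0],"twist":0},{"grip":1,"linear":[0,0,0],"twist":0}]'; python3 go.py 3
python3 -m crank '[{"grip":1,"linear":[0,0,0.2],"twist":0},{"grip":1,"linear":[0,0,0.3],"twist":0},{"grip":1,"linear":[0,0,0],"twist":0},{"grip":1,"linear":[0,0,0],"twist":0},{"grip":1,"linear":[0,0,0],"twist":0}]'; python3 go.py 3
python3 -m crank '[{"grip":1,"linear":[0,0,0.2],"twist":0},{"grip":1,"linear":[0,0,0],"twist":0},{"grip":1,"linear":[0,0,0],"twist":0}]'; python3 go.py 3
python3 - <<'E'
from h import *
cv2.imwrite('pics/b.png',cv2.resize(capture('scene')[180:280,200:340],None,fx=5,fy=5,interpolation=2)[:,:,::-1])
E
```

```text
clock: 9.7
position: [610.2, -32.5, 100.5]
tool_rot: [0.0, 0.046, 0.999, 0.0]
wrist_force: [-1.3, 0.5, 0.5]
grip_width: -0.1
gripper_force: 0.7
pos [610.2 -32.5 100.5] delta cm [ 0.01  0.04 -0.  ] tipz 75.5 axes y,z [0.093 0.996 0.   ] [ 0. -0. -1.] F [-1.3   0.52  0.46] 9.7 w -0.08669933315858873
clock: 10.32
position: [610.1, -32.5, 95.4]
tool_rot: [0.0, 0.046, 0.999, -0.0]
wrist_force: [-1.3, 1.1, 2.6]
grip_width: 0.2
gripper_force: 1.2
pos [610.1 -32.5  95.4] delta cm [-0.01  0.04  0.  ] tipz 70.4 axes y,z [ 0.093  0.996 -0.   ] [ 0. -0. -1.] F [-1.26  1.06  2.63] 10.325 w 0.22293025449936021
clock: 10.7
position: [610.1, -32.4, 93.3]
tool_rot: [-0.0, 0.046, 0.999, -0.0]
wrist_force: [-1.0, 0.6, 2.8]
grip_width: 0.2
gripper_force: 1.4
pos [610.1 -32.4  93.3] delta cm [-0.01  0.03 -0.  ] tipz 68.3 axes y,z [ 0.093  0.996 -0.   ] [-0. -0. -1.] F [-1.02  0.64  2.8 ] 10.7 w 0.2129642194210288
```

View pics/b.png

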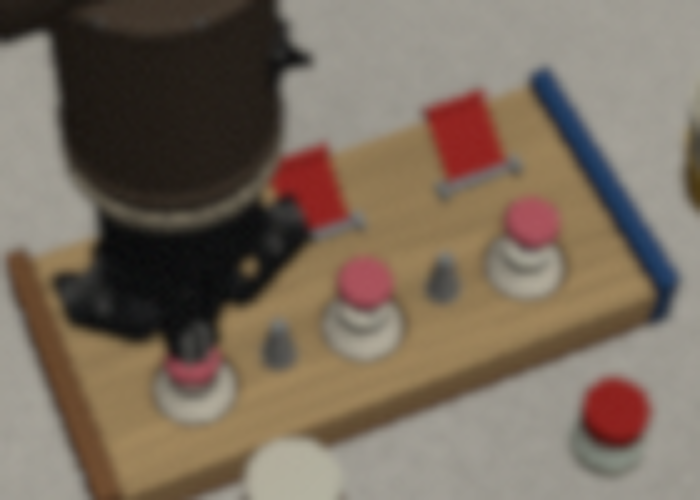

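The pad forces at equal depth are 3.6, 5.0 and 1.4 N, so slot 3 is the softest. The picture shows its knob pressed at (195,365), the other two up, and the nozzles standing. Next I'll lift and go over tag 3.

```bash
python3 -m crank '[{"grip":1,"linear":[0,0,-1.5],"twist":0},{"grip":1,"linear":[0,0,-2.6],"twist":0},{"grip":1,"linear":[2.6,0,0],"twist":0},{"grip":1,"linear":[2.5,0,0],"twist":0},{"grip":1,"linear":[2.5,0,0],"twist":0},{"grip":1,"linear":[0,0,0],"twist":0},{"grip":1,"linear":[0,0,0],"twist":0}]'; python3 go.py t3
python3 -m crank '[{"grip":1,"linear":[0,0,1.6],"twist":0},{"grip":1,"linear":[0,0,1.6],"twist":0},{"grip":1,"linear":[0,0,1],"twist":0},{"grip":1,"linear":[0,0,0.8],"twist":0},{"grip":1,"linear":[0,0,0.7],"twist":0},{"grip":1,"linear":[0,0,0.7],"twist":0},{"grip":1,"linear":[0,0,0.2],"twist":0},{"grip":1,"linear":[0,0,0],"twist":0}]'; python3 go.py t3
```

```text
clock: 11.62
position: [535.5, -25.6, 135.1]
tool_rot: [0.001, 0.046, 0.999, -0.0]
wrist_force: [0.5, -0.3, -0.2]
grip_width: -0.0
gripper_force: 0.0
pos [535.5 -25.6 135.1] delta cm [ 0.1   0.04 -0.  ] tipz 110.1 axes y,z [ 0.093  0.996 -0.   ] [ 0.002 -0.    -1.   ] F [ 0.53 -0.25 -0.21] 11.625 w -0.016079347553655098
clock: 12.62
position: [534.5, -25.4, 68.3]
tool_rot: [0.0, 0.046, 0.999, -0.0]
wrist_force: [0.0, -0.1, -0.1]
grip_width: 0.1
gripper_force: 0.0
pos [534.5 -25.4  68.3] delta cm [-0.    0.04 -0.  ] tipz 43.3 axes y,z [ 0.093  0.996 -0.   ] [ 0. -0. -1.] F [ 0.04 -0.08 -0.06] 12.625 w 0.09184711233734248
```

```bash
python3 -m crank '[{"grip":1,"linear":[0,0,0.15],"twist":0},{"grip":1,"linear":[0,0,0.1],"twist":0},{"grip":1,"linear":[0,0,0],"twist":0},{"grip":1,"linear":[0,0,0],"twist":0}]'; python3 -m crank '[{"grip":1,"linear":[0,0,0.1],"twist":0},{"grip":1,"linear":[0,0,0],"twist":0},{"grip":1,"linear":[0,0,0],"twist":0}]'
```

```text
clock: 13.12
position: [534.4, -25.4, 65.8]
tool_rot: [0.0, 0.046, 0.999, -0.0]
wrist_force: [0.2, 0.2, 0.1]
grip_width: 0.1
gripper_force: 0.0
clock: 13.5
position: [534.4, -25.4, 65.0]
tool_rot: [0.0, 0.046, 0.999, -0.0]
wrist_force: [-0.7, 0.4, 4.6]
grip_width: 0.3
gripper_force: 2.7
```

```bash
python3 -m crank '[{"grip":1,"linear":[0,0,0.05],"twist":0},{"grip":1,"linear":[0,0,0],"twist":0},{"grip":1,"linear":[0,0,-2],"twist":0},{"grip":1,"linear":[0,0,-4],"twist":0},{"grip":1,"linear":[0,0,-5],"twist":0},{"grip":1,"linear":[0,0,-5],"twist":0},{"grip":1,"linear":[0,0,0],"twist":0},{"grip":1,"linear":[0,0,0],"twist":0}]'
python3 - <<'E'
from h import *
cv2.imwrite('pics/c.png',cv2.resize(capture('scene')[180:290,180:350],None,fx=4.5,fy=4.5,interpolation=2)[:,:,::-1])
E
```

```text
clock: 14.5
position: [534.1, -25.4, 224.1]
tool_rot: [-0.0, 0.046, 0.999, -0.0]
wrist_force: [-0.3, -0.2, -0.1]
grip_width: 0.1
gripper_force: 0.0
```

View pics/c.png

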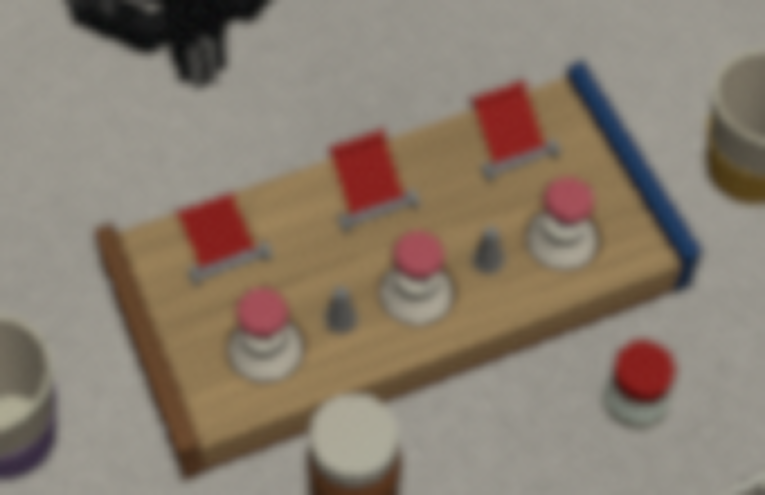

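Tag 3 at (220,230) lies flat and looks shorter than the standing ones at (370,170) and (510,120). All knobs are up and nothing has moved, so I'll hand in.

```bash
python3 -c "from plant import *; print(hand_in())"
```

```text
the job is handed in; nothing more can be done
None
```

The softest cutter is the one at the wooden end (slot 3), with 1.4 N on the finger pad against 3.6 N and 5.0 N for slots 1 and 2; its tag is pressed flat, the other two stand, and the job is handed in (no verdict was returned).

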